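# Fit the keyed pusher into the vegetable cutter and hold it down on the interlock

## Task

Take the white pusher by its blue grip bar, slide it out of the open end of the drying fork it hangs in, and put it into the feed tube of the vegetable cutter: turn it until its key slips into the tube's keyway, then keep pushing until its flange is fully down on the tube's rim and the sprung interlock is pressed. The cutter only runs while the pusher is held down, so finish with the bar still gripped and the pusher held fully home; leave the grating disc and the measuring cup where they are.

Things in the scene. Friction and masses are not known exactly. Their poses are not given: they have to be found in the camera images.
- pusher: White round feed pusher, loose, about 160 g, hanging upright in the stand's fork. Origin: centre of its foot; z up along its axis; its key is on +y. From the foot: cylinder 44 mm wide to 64 mm (lowest 8 mm tapered to 34 mm wide), neck 28 mm wide to 82 mm, flange 64 mm wide to 88 mm, blue grip bar to 128 mm.
- pusher_grip (a point): Middle of the blue grip bar, on the axis, 112 mm above the foot, 24 mm above the flange's top and 16 mm below the bar's top. The bar is 24 mm thick along the pusher's x and 50 mm long along its y: grip it across x. Axes as the pusher's.
- pusher_flange (a point): Centre of the flange's underside, 82 mm above the pusher's foot; it comes down on the tube's rim.
- pusher_key (a point): Lower outer end of the key, 26 mm above the foot and 31 mm from the axis on the pusher's +y. A blue rib 8 mm wide, 32 mm tall, standing 9 mm out of the cylinder; a blue index tab on the flange's edge above it shows its side from above. The plain foot below it enters the tube 26 mm before the key meets the rim, so there the pusher can be turned until the key drops in.
- stand: Steel drying stand, fixed, base 120 x 96 mm. Origin: at worktop level, centre of the base, under the fork. Fork: two level prongs 6 mm thick, tops 128 mm up, 34 mm clear gap between them along its x axis, uprights at x = +50 mm, open end towards -x. The pusher's neck is in the gap, its flange lies on the prongs; the cylinder below is too wide to pass up between them.
- fork_tip (a point): Between the prongs' tips at the open end, 42 mm from the stand's origin along its -x. Towards it the last 12 mm of the prongs rise by 3 mm: lift the pusher 5 to 8 mm (it can rise 12 mm at most in the fork), then slide it straight along the stand's -x until its axis is at least 40 mm past this point.
- cutter: Table-top vegetable cutter, fixed: white motor housing at its +y side, steel drum with grey lid, outlet chute towards -x, grey upright feed tube. Origin: at worktop level under the tube's axis; z up. The tube is 48 mm wide inside and open from its rim, 196 mm up (the highest part of the cutter), down to 106 mm.
- tube_mouth (a point): Centre of the feed tube's rim, 196 mm above the cutter's origin. Axes as the cutter's.
- keyway_mouth (a point): Mouth of the keyway at the rim, 29 mm from the tube's axis on the cutter's +y. The keyway is a slot down the tube, 12 mm wide, open out to 34 mm from the axis. The key fits when the pusher's yaw equals the cutter's within about 0.1 rad.
- interlock (a joint): Sprung red plunger down in the keyway: 0 up, grows in m as the key presses it down. The key meets it when the flange is 12 mm above the rim; it gives way from about 3 N and takes about 10 N at 0.012, where the flange meets the rim. The pusher's own weight does not press it; it springs back up when the push ends.
- grating_disc: Spare steel grating disc with grey hub, loose, 130 mm wide, 24 mm high, lying flat. Origin: centre of its underside. To be left alone.
- cup: Steel measuring cup, loose, 74 mm wide and high, with a strap handle. Origin: under its middle. To be left alone.

How it is judged:
By the outcome, as a careful person would: the job done as asked, in the order asked, and still so for the second after the job is handed in, while the arm keeps its last pose, push and grip.
It also fails if it takes over 48 s, if anything falls off the work surface, if the arm or the gripper's body presses on something with over 40 N, if the wrist force passes 120 N, or if a joint passes its speed limit or range.

## Robot

A 6-joint arm with a two-finger parallel gripper is mounted at the origin on the work surface; the furniture and walls round the work are solid. World frame = base frame: x ahead of the robot, y to its left, z up, the work surface at z = 0. Lengths are in m, angles in rad, forces in N, time in s.
With the tool pointing down it reaches from about 0.3 to 0.85 m from the base axis. Payload 5.4 kg.
Tool frame: the origin (TCP) lies at the centre of the arm's flange, where the gripper is bolted on; the fingertips stand 173 mm ahead of it and the grasp point (between the pads) lies 155 mm ahead of it; z points along the fingers, y is the direction in which the jaws open and shut (so a half turn about z gives the same grasp; the last joint's range is limited). The gripper opens to 85 mm and grips with 20 to 120 N. Pads are 22 mm wide; open, the fingers measure 114 mm over their backs; the gripper's body (76 mm by 85 mm) begins 54 mm behind the grasp point. The pads swing forward as they close: fully open they stand 13 mm farther back than shut.
Start: joints at [1.118, 0.158, 1.597, -0, 1.386, -0.21], TCP at [0.138, 0.558, 0.405] pointing down, gripper open.
Joint ranges: [-2.91, 2.91], [-0.94, 2.29], [0.18, 2.7], [-1.29, 4.43], [0.17, 2.64], [-3, 3]. Speed limits (rad/s): [2.57, 2.57, 3.14, 3.14, 3.14, 3.14].

## Interface

Orientations are given as a unit quaternion [w, x, y, z].
In Python, from cell import r gives the robot as it stands. Calls block until the motion is done:
- r.move_to(position, orientation): joint-space move of the TCP to a pose.
- r.move_linear(position, frame=None, speed=0.15): straight line of the TCP; frame=None keeps the orientation; speed is the mean speed in m/s.
- r.set_joints(angles): joint-space move.
- r.ungrasp() and r.close_gripper(squeeze=None): open the fingers fully, or close them until they stop; squeeze is the grip in N (None keeps the last).
- r.hold(seconds).
- r.ik(position, orientation): joint angles nearest the present ones, or None.
- r.read_camera(name): name is "side" or "top"; returns (picture, depth): 420x560x3 uint8, red, green, blue; 420x560 float32, m along the optical axis (not along the pixel's ray), 0 where there is no reading.
- r.camera_info(name): a dict with "fx", "fy", "cx", "cy" (pixels), "cam_to_world" (4x4, takes a point from camera to world coordinates). Camera axes: x right, y up, looking along -z (the intrinsics and any distortion apply to the point x, -y, -z); pixel columns grow to the right and rows downward; lengths in m; the calibration is good to about 2 mm. A picture is of the moment at which its call begins. camera_info takes no time and is no camera call.
A pose or a line that the arm cannot do raises r.PlanningError and nothing moves.
- r.sign_off(): hands the job in, once; it reports no verdict.
Trained networks look in the newest picture that a camera, given by its name, has taken for a name from the list of things; names that differ only in an ending like _2 or _b are one class to them, and where a whole thing is asked for, a point or a joint stands for the part that bears it (a point fixed in the world has none). Each returns a list of dicts, best first, with "score" (0 to 1); they miss things now and then, are a little off and sometimes report something else, mostly with a low value. They report only what shows in the picture. A call takes as long as a camera call.
- r.recognise(camera, thing): "position" ([x, y, z] in m, in the coordinates of the camera as it stood for that picture, good to about 4 mm: the middle of the surface that is visible of it).
- r.trace(camera, thing): "mask" (420x560 bool, what is visible of it).
- r.spot_point(camera, thing): "position" ([x, y, z] in m, in the coordinates of the camera as it stood for that picture, good to about 4 mm: a listed point, or the origin of a listed thing).
Readings, each from a call of its own:
- r.read_t(): time.
- r.read_qpos(): joint angles.
- r.read_qvel(): joint speeds.
- r.read_tau(): joint torques, N m.
- r.read_tcp_pos(): TCP position.
- r.read_tcp_rot(): TCP orientation.
- r.read_force(): force on the tool from outside, world axes, zero at the start.
- r.read_ft_torque(): the same for the moment, N m.
- r.read_gripper_width(): finger opening in m.
Only numpy, scipy, OpenCV 4.12 (cv2) and the standard library are available. Lean on these libraries where they do the work, as an engineer would, in place of code of your own. Each camera call takes 0.05 s, during which the arm holds its last target.

## Working session

There is one attempt and no reset: what is moved stays moved. The work goes in short steps, each a Python script; the robot and the scene stay as the last script left them, time stands still between calls to the robot, and variables do not carry over. Pictures are saved under pics/ and viewed, and the job is handed in when it is done.

```bash
mkdir -p pics; ls
python3 - <<'E'
from cell import r
import cv2,numpy as np
np.set_printoptions(precision=4,suppress=True)
for c in("side","top"):
    p,d=r.read_camera(c); cv2.imwrite(f"pics/{c}0.png",p[:,:,::-1]); 
    i=r.camera_info(c); print(c,i)
    M=np.array(i["cam_to_world"])
    for n in["pusher","pusher_grip","pusher_flange","pusher_key","stand","fork_tip","cutter","tube_mouth","keyway_mouth"]:
        o=r.spot_point(c,n)
        print(n,[(round(x["score"],2),(M@np.r_[x["position"],1])[:3].round(4)) for x in o[:2]])
print(r.read_t(),r.read_tcp_rot(),r.read_force())
E
```

```text
pics
side {'fx': 397.8182552991389, 'fy': 397.8182552991389, 'cx': 283.89143767598716, 'cy': 211.8407307798666, 'cam_to_world': array([[ 0.839 ,  0.2606, -0.4776,  0.0458],
       [-0.5435,  0.3601, -0.7583, -0.8255],
       [-0.0257,  0.8958,  0.4438,  0.5251],
       [ 0.    ,  0.    ,  0.    ,  1.    ]])}
pusher [(0.9, array([ 0.509 , -0.3603,  0.0473])), (0.19, array([ 0.5114, -0.3623,  0.1577]))]
pusher_grip [(0.74, array([ 0.511 , -0.3596,  0.154 ]))]
pusher_flange [(0.78, array([ 0.5126, -0.36  ,  0.1252]))]
pusher_key [(0.72, array([ 0.5373, -0.3402,  0.0678]))]
stand [(0.63, array([ 0.512 , -0.3553, -0.0033]))]
fork_tip [(0.69, array([ 0.5144, -0.3561,  0.1237])), (0.57, array([ 0.5185, -0.3122,  0.1253]))]
cutter [(0.75, array([ 0.4477, -0.0388,  0.0005])), (0.48, array([ 0.5135, -0.3542, -0.0028]))]
tube_mouth [(0.74, array([ 0.4506, -0.0343,  0.1922])), (0.41, array([ 0.4399, -0.0156,  0.1919]))]
keyway_mouth [(0.72, array([ 0.4421, -0.0145,  0.19  ]))]
top {'fx': 456.95347798070844, 'fy': 456.95347798070844, 'cx': 272.8871150425697, 'cy': 210.52226879295074, 'cam_to_worl
[... 168 characters left out ...]
    ,  1.    ]])}
pusher [(0.76, array([ 0.5163, -0.3594,  0.0482]))]
pusher_grip [(0.84, array([ 0.5154, -0.3623,  0.1604]))]
pusher_flange [(0.9, array([ 0.5113, -0.3582,  0.1284]))]
pusher_key [(0.56, array([ 0.5371, -0.3418,  0.0739]))]
stand [(0.84, array([ 0.5147, -0.3542, -0.0022]))]
fork_tip [(0.84, array([ 0.5218, -0.3162,  0.1271])), (0.26, array([ 0.538, -0.342,  0.071]))]
cutter [(0.66, array([ 0.4503, -0.0401, -0.0025]))]
tube_mouth [(0.72, array([ 0.4543, -0.0441,  0.1996])), (0.17, array([ 0.5229, -0.3126,  0.1295]))]
keyway_mouth [(0.84, array([ 0.4436, -0.0127,  0.1983])), (0.53, array([ 0.4518, -0.0433,  0.0008]))]
1.0 [0.     0.1211 0.9926 0.    ] [-0.7739 -0.492   0.6044]
```

View pics/side0.png

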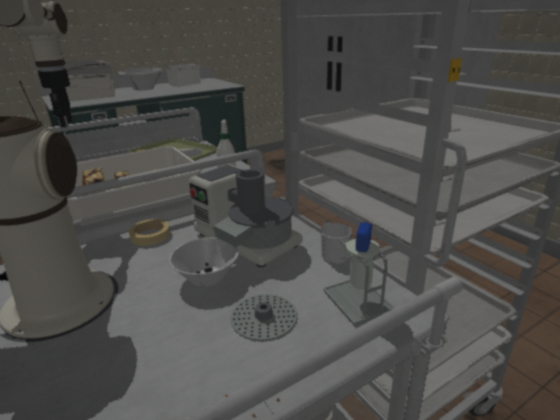

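View pics/top0.png

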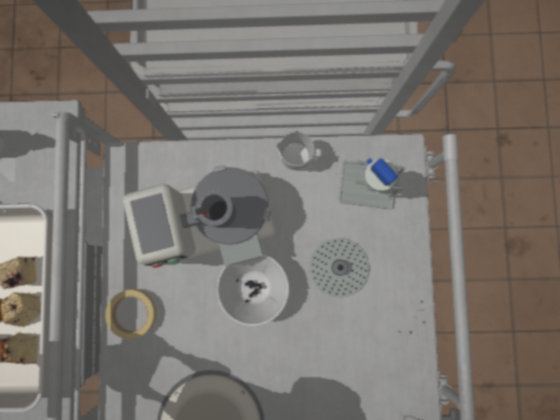

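```bash
cat > h.py <<'E'
from cell import r
import cv2,numpy as np
np.set_printoptions(precision=4,suppress=True)
def cloud(c):
    p,d=r.read_camera(c); i=r.camera_info(c); M=np.array(i["cam_to_world"])
    v,u=np.mgrid[:420,:560]
    P=np.stack([(u-i["cx"])/i["fx"]*d,-(v-i["cy"])/i["fy"]*d,-d,np.ones_like(d)],-1)@M.T
    P=P[...,:3].copy(); P[d==0]=np.nan
    return p,d,P
E
python3 - <<'E'
from h import *
for c,(u0,v0,u1,v1) in(("side",(180,150,420,330)),("top",(120,120,440,300))):
    p,d,P=cloud(c); np.save(f"pics/{c}P.npy",P); np.save(f"pics/{c}p.npy",p)
    cv2.imwrite(f"pics/{c}z.png",cv2.resize(np.clip(p[v0:v1,u0:u1,::-1]*1.6,0,255).astype(np.uint8),None,fx=2.5 if c=="top" else 3.3,fy=2.5 if c=="top" else 3.3,interpolation=cv2.INTER_CUBIC))
    for n in["pusher","cup","grating_disc","stand","cutter"]:
        o=r.trace(c,n)
        if o:
            m=o[0]["mask"]; q=P[m]; q=q[~np.isnan(q[:,0])]
            print(c,n,round(o[0]["score"],2),m.sum(),"pct2",np.percentile(q,2,0),"50",np.median(q,0),"98",np.percentile(q,98,0))
            np.save(f"pics/{c}_{n}.npy",m)
p=np.load("pics/topp.npy").astype(int);P=np.load("pics/topP.npy")
blue=(p[...,2]>p[...,0]+50)&(p[...,2]>p[...,1]+30)
v,u=np.where(blue); 
n,l,s,ce=cv2.connectedComponentsWithStats(blue.astype(np.uint8))
print(s,ce)
for k in range(1,n):
    q=P[l==k]; print(k,np.nanmedian(q,0),np.nanmin(q,0),np.nanmax(q,0))
E
```

```text
side pusher 0.95 1347 pct2 [ 0.4824 -0.3894  0.0502] 50 [ 0.4974 -0.3717  0.1303] 98 [ 0.5353 -0.335   0.172 ]
side cup 0.67 9814 pct2 [ 0.2418 -0.157   0.0032] 50 [ 0.3942 -0.0644  0.0823] 98 [0.5243 0.0958 0.1899]
side grating_disc 0.75 2418 pct2 [ 0.2711 -0.3471 -0.0003] 50 [ 0.3244 -0.2957  0.0019] 98 [ 0.3877 -0.2291  0.0222]
side stand 0.9 1892 pct2 [ 0.4629 -0.4145  0.0027] 50 [ 0.5032 -0.3769  0.0054] 98 [ 0.5552 -0.2978  0.1202]
side cutter 0.74 9914 pct2 [ 0.2419 -0.1566  0.0005] 50 [ 0.3949 -0.0644  0.0807] 98 [0.5253 0.0983 0.1898]
top pusher 0.69 915 pct2 [ 0.4871 -0.3851  0.057 ] 50 [ 0.5103 -0.3511  0.1366] 98 [ 0.5445 -0.3299  0.1763]
top cup 0.88 1148 pct2 [ 0.5521 -0.247  -0.0013] 50 [ 0.5946 -0.1988  0.0187] 98 [ 0.6207 -0.1608  0.073 ]
top grating_disc 0.56 2699 pct2 [ 0.2776 -0.3429  0.0002] 50 [ 0.3338 -0.2843  0.0043] 98 [ 0.3908 -0.2279  0.0249]
top cutter 0.72 15196 pct2 [ 0.2359 -0.1534  0.0007] 50 [ 0.4096 -0.0446  0.1057] 98 [0.529  0.1194 0.1958]
[[     0      0    560    420 234824]
 [   367    159      5      5     18]
 [   372    159     25     25    358]] [[279.3342 209.5617]
 [368.8889 160.7222]
 [383.7737 171.5056]]
1 [ 0.541  -0.3369  0.1352] [ 0.5369 -0.3412  0.1325] [ 0.545  -0.3327  0.1377]
2 [ 0.5123 -0.3564  0.1732] [ 0.4908 -0.3787  0.1507] [ 0.5364 -0.3369  0.1777]
```

```bash
sleep 1; ls pics
```

```text
side0.png
sideP.npy
side_cup.npy
side_cutter.npy
side_grating_disc.npy
side_pusher.npy
side_stand.npy
sidep.npy
sidez.png
top0.png
topP.npy
top_cup.npy
top_cutter.npy
top_grating_disc.npy
top_pusher.npy
topp.npy
topz.png
```

View pics/sidez.png

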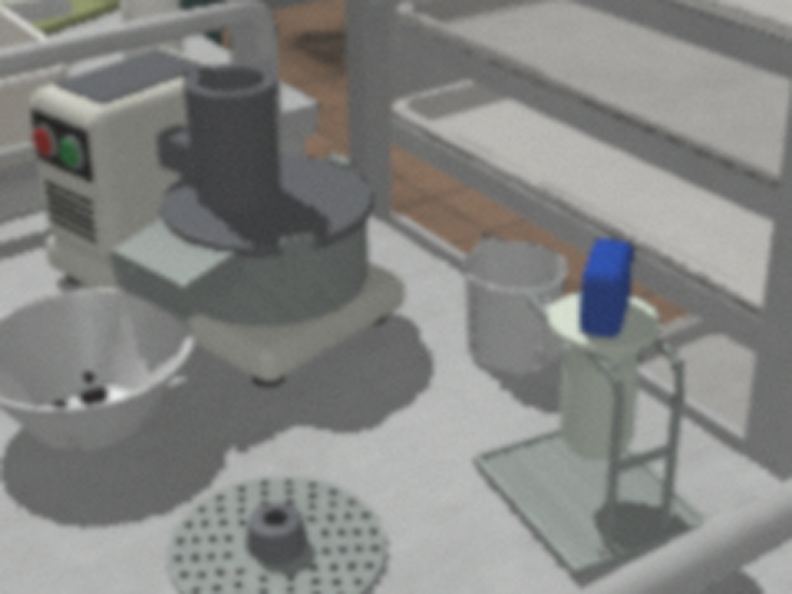

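View pics/topz.png

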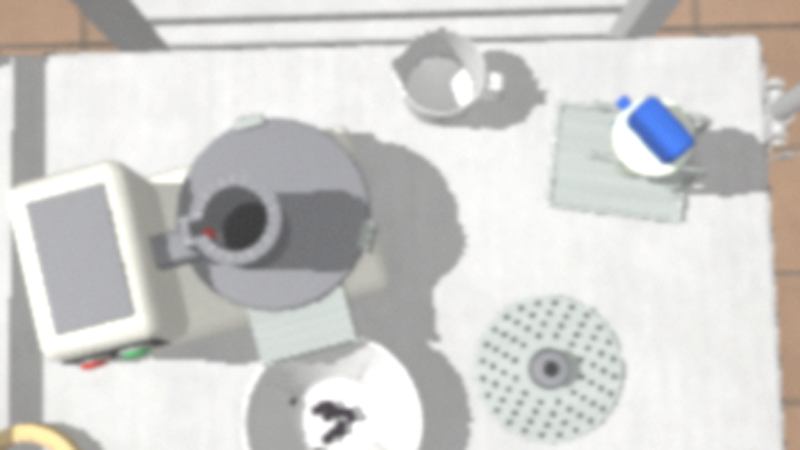

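Run:
```python
import numpy as np,cv2
np.set_printoptions(precision=4,suppress=True)
P=np.load("pics/topP.npy");p=np.load("pics/topp.npy").astype(int)
X,Y,Z=P[...,0],P[...,1],P[...,2]
def fit(m,name):
    q=P[m][:,:2].astype(np.float32)
    q2=(q*10000).astype(np.float32)
    rc=cv2.minAreaRect(q2); b=cv2.boxPoints(rc)/10000
    print(name,len(q),"med",np.median(q,0),"rect c",np.array(rc[0])/1e4,"size",np.array(rc[1])/1e4,"ang",rc[2])
near=(abs(X-.51)<.06)&(abs(Y+.36)<.08)
fit(near&(Z>.168)&(Z<.182),"bartop")
fl=near&(Z>.128)&(Z<.142); fit(fl,"flange top"); q=P[fl]
c,rad=cv2.minEnclosingCircle((q[:,:2]*1000).astype(np.float32)); print(c,rad,np.median(q[:,2]))
base=(abs(X-.51)<.12)&(abs(Y+.36)<.12)&(Z>.003)&(Z<.012); fit(base,"base")
rim=(np.hypot(X-.45,Y+.04)<.06)&(Z>.185); fit(rim,"rim"); q=P[rim];print(np.median(q[:,2]))
# xy scatter of rim
c,rad=cv2.minEnclosingCircle((q[:,:2]*1000).astype(np.float32)); print(c,rad)
pr=near&(Z>.112)&(Z<.131)
v,u=np.where(pr); print(np.c_[u,v,P[pr]][::6])
# tall obstacles
ob=(Z>.2)&(X<.9); 
for y0 in np.arange(-.6,.3,.1):
    m=(abs(Y-y0)<.05)&(Z>.15)&(X>.2)&(X<1); print(round(y0,1),X[m].min() if m.any() else None, Z[m].max() if m.any() else None)
m=(Y<-.42)&(Z>.1)&(abs(X-.45)<.3); print(np.nanmax(Y[m]),np.percentile(Y[m],[50,99]),Z[m].min(),Z[m].max())
```

```text
bartop 316 med [ 0.5134 -0.3582] rect c [ 0.5143 -0.3586] size [0.0491 0.0232] ang 39.888389587402344
flange top 475 med [ 0.5069 -0.3449] rect c [ 0.5148 -0.352 ] size [0.0845 0.0619] ang 85.20233154296875
(515.7173461914062, -353.22357177734375) 47.307899475097656 0.13400805660288206
base 1871 med [ 0.4998 -0.3339] rect c [ 0.5092 -0.3604] size [0.238  0.2374] ang 89.87488555908203
rim 590 med [ 0.4499 -0.0373] rect c [ 0.4503 -0.0382] size [0.07   0.0666] ang 62.37592315673828
0.19585065469965612
(448.5960693359375, -36.02785873413086) 37.21025848388672
[[357.     161.       0.5425  -0.3142   0.1307]
 [357.     162.       0.5406  -0.3143   0.13  ]
 [365.     162.       0.5408  -0.3304   0.1275]
 [362.     163.       0.5387  -0.3242   0.1285]
 [363.     164.       0.5373  -0.3267   0.1255]
 [395.     165.       0.5334  -0.3892   0.1269]
 [400.     166.       0.5312  -0.399    0.1264]
 [400.     167.       0.5292  -0.3988   0.1266]
 [398.     168.       0.5275  -0.3952   0.1252]
 [366.     169.       0.526   -0.3311   0.131 ]
 [403.     170.       0.5256  -0.4081   0.1131]
 [360.   
[... 200 characters left out ...]
     0.4983  -0.3321   0.1298]
 [366.     184.       0.4969  -0.3307   0.1264]
 [393.     186.       0.4918  -0.3836   0.1252]
 [391.     187.       0.4898  -0.3794   0.1261]
 [397.     187.       0.4892  -0.3906   0.1282]
 [396.     188.       0.4876  -0.3891   0.126 ]
 [375.     189.       0.486   -0.3472   0.1297]]
-0.6 None None
-0.5 None None
-0.4 0.4907687348622558 0.529033601903092
-0.3 0.5065542206217364 0.45588124049151946
-0.2 0.6652017989377936 0.45468909392711154
-0.1 0.4185674422231924 0.4547572891824534
-0.0 0.35959361141646307 0.45498289320708485
0.1 0.3474166907478353 0.5577143489203469
0.2 None None
-0.42027740404440617 [-0.5009 -0.4258] 0.1000060020224427 0.3288881280352054
```

Run:
```python
import numpy as np,cv2
from scipy.optimize import least_squares
np.set_printoptions(precision=4,suppress=True)
P=np.load("pics/topP.npy");p=np.load("pics/topp.npy").astype(int)
X,Y,Z=P[...,0],P[...,1],P[...,2]
m=np.load("pics/top_stand.npy") if False else None
base=(abs(X-.51)<.09)&(abs(Y+.35)<.085)&(Z>.0035)&(Z<.012)
n,l,s,c=cv2.connectedComponentsWithStats(base.astype(np.uint8))
k=1+np.argmax(s[1:,4]); q=P[l==k]; rc=cv2.minAreaRect((q[:,:2]*1e4).astype(np.float32)); print("base",np.array(rc[0])/1e4,np.array(rc[1])/1e4,rc[2],np.median(q[:,2]))
R=P[(np.hypot(X-.45,Y+.04)<.06)&(Z>.19)]
f=lambda a:np.hypot(R[:,0]-a[0],R[:,1]-a[1])-a[2]
s=least_squares(f,[.45,-.04,.029],loss="soft_l1",f_scale=.003); print("rim",s.x,np.hypot(*(R[:,:2]-s.x[:2]).T).max())
d=R[:,:2]-s.x[:2]; rr=np.hypot(*d.T); a=np.degrees(np.arctan2(d[:,1],d[:,0]))
print("far pts angles", np.c_[a,rr*1000][rr>.036])
print("hist",[(b,((a>=b)&(a<b+10)).sum(),round(rr[(a>=b)&(a<b+10)].max()*1000) if ((a>=b)&(a<b+10)).any() else 0) for b in range(-180,180,10)])
red=(p[...,0]>p[...,1]+50)&(np.hypot(X-.45,Y+.02)<.06); print("red",np.c_[np.where(red)][:8],P[red].mean(0))
H=(abs(X-.42)<.12)&(abs(Y-.07)<.07)&(Z>.13)&(Z<.19)
for lo in np.arange(.12,.19,.01): print(round(lo,2),((Z>lo)&(Z<lo+.01)&(abs(X-.42)<.12)&(abs(Y-.08)<.07)).sum(),end=" ")
q=P[H]; rc=cv2.minAreaRect((q[:,:2]*1e4).astype(np.float32)); print("\nhousing",np.array(rc[0])/1e4,np.array(rc[1])/1e4,rc[2])
cup=np.load("pics/top_cup.npy"); q=P[cup&(Z>.02)]; print("cup",q.min(0),q.max(0)); h=q[(q[:,1]<-.235)]; print(h[::6])
for y0 in np.arange(-.5,.2,.1):
    mm=(abs(Y-y0)<.05)&(Z>.21)&(X>.2)&(X<1); print(round(y0,1),np.c_[X[mm],Z[mm]][X[mm].argmin()] if mm.any() else None)
```

```text
base [ 0.5149 -0.3545] [0.1203 0.0972] 81.43122863769531 0.007492532267698082
rim [ 0.4493 -0.0385  0.0297] 0.039761751557891654
far pts angles [[ 87.9728  39.6647]
 [ 87.8639  37.9239]
 [ 87.4973  36.4568]
 [ 90.5771  39.6934]
 [ 90.7361  37.7951]
 [ 93.4276  37.9435]
 [ 96.7033  37.6346]
 [ 96.2458  36.5484]
 [ 99.3797  37.9458]
 [ 99.2131  36.6951]
 [101.1909  38.9727]
 [101.5079  37.4055]
 [104.775   37.4441]
 [108.0728  37.5611]
 [108.7129  36.0335]
 [110.239   38.4248]
 [111.6817  36.5197]
 [113.0004  38.9556]
 [114.1683  37.2944]
 [115.3158  39.7618]
 [117.0209  37.9119]
 [117.3454  36.7753]
 [118.5102  39.1919]
 [119.7015  37.7005]
 [120.6805  36.3467]]
hist [(-180, np.int64(16), 33), (-170, np.int64(15), 33), (-160, np.int64(15), 33), (-150, np.int64(15), 34), (-140, np.int64(15), 34), (-130, np.int64(15), 34), (-120, np.int64(17), 34), (-110, np.int64(18), 34), (-100, np.int64(15), 34), (-90, np.int64(14), 35), (-80, np.int64(15), 35), (-70, np.int64(14), 34), (-60, np.int64(15), 34), (-50, np.int64(17), 34), (-40, np.int64(14), 34), (-30, np.int64(16), 34), (-20, np.int64(
[... 564 characters left out ...]
housing [0.4254 0.0657] [0.1516 0.1287] 14.582745552062988
cup [ 0.5492 -0.2531  0.02  ] [ 0.6242 -0.1546  0.076 ]
[[ 0.586  -0.2355  0.0614]
 [ 0.584  -0.2398  0.0601]
 [ 0.581  -0.2373  0.0639]
 [ 0.5814 -0.2503  0.0608]
 [ 0.5792 -0.2459  0.0614]
 [ 0.5763 -0.2392  0.065 ]
 [ 0.5788 -0.253   0.0532]
 [ 0.5752 -0.2459  0.0601]
 [ 0.5725 -0.2414  0.0624]
 [ 0.5797 -0.2401  0.0226]
 [ 0.5716 -0.2504  0.0562]
 [ 0.5764 -0.2486  0.0263]
 [ 0.5751 -0.2466  0.022 ]
 [ 0.5716 -0.2483  0.0274]]
-0.5 None
-0.4 [0.636  0.4984]
-0.3 [0.6651 0.4339]
-0.2 [0.6652 0.3527]
-0.1 [0.6651 0.4353]
-0.0 [0.6652 0.44  ]
0.1 [0.6357 0.4667]<stdin>:16: RuntimeWarning: Mean of empty slice.
  ret = um.true_divide(
```

```bash
cat >> h.py <<'E'
def quat(xang):  # tool down, tool x axis at xang deg; y axis at xang-90
    f=np.radians(xang)/2; return np.array([0,np.cos(f),np.sin(f),0])
BAR=np.array([.5143,-.3586]); OUT=np.array([np.cos(np.radians(81.9)),np.sin(np.radians(81.9))])
TUBE=np.array([.4497,-.0387]); YP=-50.2; YC=14.5
E
python3 - <<'E'
from h import *
print(r.read_qpos())
P=np.load("pics/sideP.npy");X,Y,Z=P[...,0],P[...,1],P[...,2]
from scipy.optimize import least_squares
R=P[(np.hypot(X-.45,Y+.04)<.045)&(Z>.19)]
s=least_squares(lambda a:np.hypot(R[:,0]-a[0],R[:,1]-a[1])-a[2],[.45,-.04,.029],loss="soft_l1",f_scale=.003); print("side rim",s.x,len(R))
b=P[(np.hypot(X-.514,Y+.358)<.04)&(Z>.166)]; rc=cv2.minAreaRect((b[:,:2]*1e4).astype(np.float32)); print("side bar",np.array(rc[0])/1e4,np.array(rc[1])/1e4,rc[2],b[:,2].max())
for k in (0,180,-180):
    qg=quat(YP+90+k); qc=quat(YC+90+k)
    for n,p,q in(("grasp",[*BAR,.315],qg),("above",[*BAR,.40],qg),("out",[*(BAR+.09*OUT),.32],qg),("tube",[*TUBE,.44],qc),("tubeg",[*TUBE,.44],qg),("home",[*TUBE,.382],qc)):
        print(k,n,r.ik(p,q))
E
```

```text
[ 1.1179  0.1584  1.597  -0.0001  1.3862 -0.2101]
side rim [ 0.4455 -0.0406  0.03  ] 192
side bar [ 0.51   -0.3613] [0.0478 0.0232] 39.035640716552734 0.17318740904640412
0 grasp [-0.8013  0.3679  1.5278 -0.      1.2459  0.0749]
0 above [-0.8013  0.2945  1.4468 -0.      1.4003  0.0749]
0 out [-0.6767  0.2775  1.6309 -0.      1.2332  0.1994]
0 tube [-0.3547 -0.1973  1.8777 -0.      1.4611 -0.6078]
0 tubeg [-0.3547 -0.1973  1.8777 -0.      1.4611  0.5214]
0 home [-0.3547 -0.1543  1.9558 -0.      1.3401 -0.6078]
180 grasp None
180 above None
180 out [-0.6767  0.2775  1.6309 -0.      1.2332 -2.9421]
180 tube [-0.3547 -0.1973  1.8777 -0.      1.4611  2.5338]
180 tubeg [-0.3547 -0.1973  1.8777 -0.      1.4611 -2.6202]
180 home [-0.3547 -0.1543  1.9558 -0.      1.3401  2.5338]
-180 grasp None
-180 above None
-180 out [-0.6767  0.2775  1.6309 -0.      1.2332 -2.9421]
-180 tube [-0.3547 -0.1973  1.8777 -0.      1.4611  2.5338]
-180 tubeg [-0.3547 -0.1973  1.8777 -0.      1.4611 -2.6202]
-180 home [-0.3547 -0.1543  1.9558 -0.      1.3401  2.5338]
```

```bash
cat > m1.py <<'E'
from h import *
B=np.array([.5125,-.3598]); q=quat(YP+90)
print(r.read_t(),r.read_force())
r.move_to([.36,.20,.46],q); r.move_to([.40,-.15,.46],q)
r.move_to([*B,.42],q); print(r.read_t(),r.read_tcp_pos())
r.move_linear([*B,.316],speed=.12); print(r.read_t(),r.read_tcp_pos(),r.read_force())
for c,(u0,v0,u1,v1) in(("side",(280,130,440,330)),("top",(280,90,460,230))):
    p,d=r.read_camera(c); cv2.imwrite(f"pics/{c}1.png",cv2.resize(np.clip(p[v0:v1,u0:u1,::-1]*1.6,0,255).astype(np.uint8),None,fx=3,fy=3))
E
python3 m1.py
```

```text
1.6 [-0.1076 -0.0005 -0.9621]
5.45 [ 0.5128 -0.3586  0.4205]
6.4667 [ 0.5128 -0.36    0.3172] [-0.2715  1.0478 -0.8072]
```

View pics/side1.png

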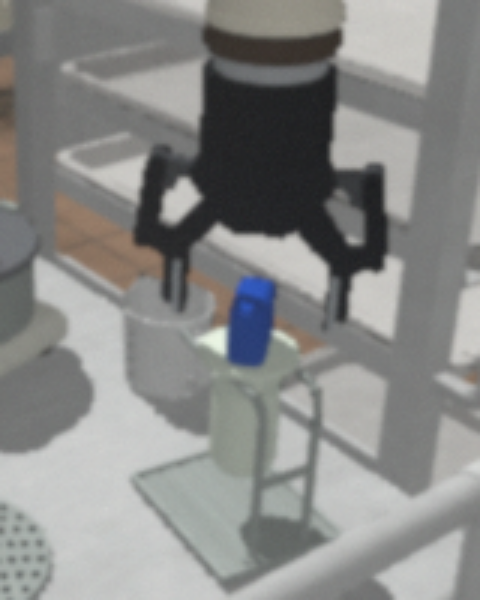

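View pics/top1.png

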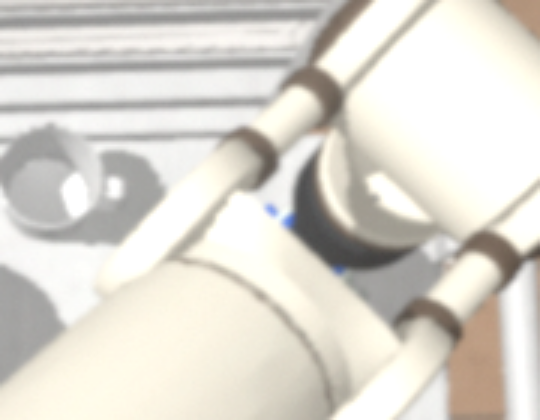

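```bash
cat > m2.py <<'E'
from h import *
r.close_gripper(squeeze=70); print(r.read_t(),r.read_gripper_width(),r.read_tcp_pos(),r.read_force(),r.read_ft_torque())
p0=r.read_tcp_pos(); 
r.move_linear([p0[0],p0[1],p0[2]+.0065],speed=.05); print(r.read_t(),r.read_gripper_width(),r.read_tcp_pos(),r.read_force(),r.read_ft_torque())
for c,(u0,v0,u1,v1) in(("side",(280,130,440,330)),):
    p,d=r.read_camera(c); cv2.imwrite(f"pics/{c}2.png",cv2.resize(np.clip(p[v0:v1,u0:u1,::-1]*1.6,0,255).astype(np.uint8),None,fx=3,fy=3))
E
python3 m2.py
```

```text
7.1583 0.023065425649117118 [ 0.5126 -0.3599  0.3163] [0.424  0.4803 2.0246] [ 0.0076  0.0218 -0.0391]
7.4417 0.02315102470569575 [ 0.5126 -0.3599  0.323 ] [ 0.1197  0.3079 -1.4554] [ 0.0189 -0.01   -0.001 ]
```

View pics/side2.png

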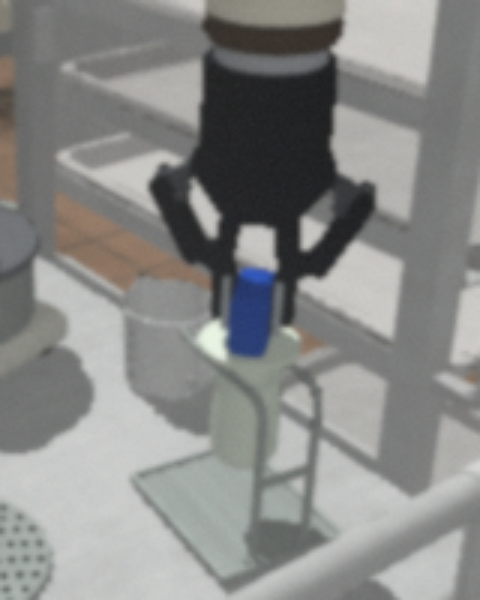

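```bash
cat > m3.py <<'E'
from h import *
p0=r.read_tcp_pos()
for s in(.03,.06,.092):
    r.move_linear([*(p0[:2]+s*OUT),p0[2]],speed=.08); print(r.read_t(),r.read_gripper_width(),r.read_tcp_pos(),r.read_force(),r.read_ft_torque())
    if np.abs(r.read_force()).max()>12: raise SystemExit
for c,(u0,v0,u1,v1) in(("side",(280,130,440,330)),):
    p,d=r.read_camera(c); cv2.imwrite(f"pics/{c}3.png",cv2.resize(np.clip(p[v0:v1,u0:u1,::-1]*1.6,0,255).astype(np.uint8),None,fx=3,fy=3))
E
python3 m3.py
```

```text
8.0167 0.022931160680891332 [ 0.5169 -0.3296  0.3227] [-0.3397  0.0746 -1.7119] [ 0.013  -0.022  -0.0398]
8.5417 0.023053161939058462 [ 0.5211 -0.3     0.3227] [-0.7317 -0.4659 -1.7404] [-0.0045 -0.0747 -0.0029]
9.0917 0.02273993628313517 [ 0.5256 -0.2683  0.3227] [-0.2118  1.2986 -2.1023] [-0.0054 -0.0071 -0.0364]
```

View pics/side3.png

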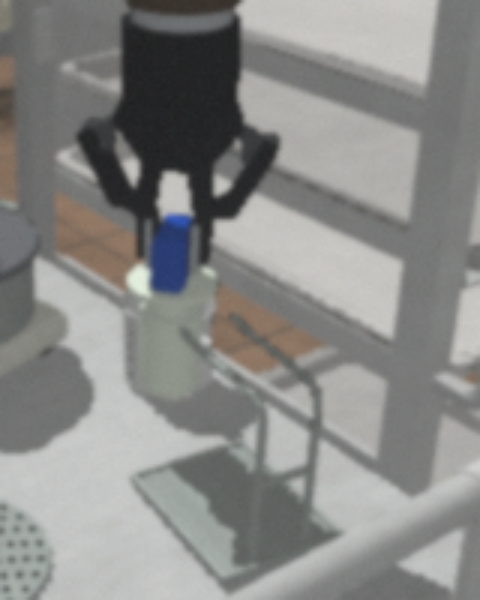

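```bash
cat > m4.py <<'E'
from h import *
p0=r.read_tcp_pos()
r.move_linear([p0[0],p0[1],.50],speed=.15)
q=quat(YC+90)
r.move_to([.475,-.12,.50],q); r.move_to([.4485,-.0392,.50],q); r.hold(.2)
print(r.read_t(),r.read_tcp_pos(),r.read_tcp_rot(),r.read_force())
for c,(u0,v0,u1,v1) in(("side",(170,60,350,280)),("top",(120,120,320,270))):
    p,d,P=cloud(c); np.save(f"pics/{c}P4.npy",P);np.save(f"pics/{c}p4.npy",p)
    cv2.imwrite(f"pics/{c}4.png",cv2.resize(np.clip(p[v0:v1,u0:u1,::-1]*1.6,0,255).astype(np.uint8),None,fx=2.7,fy=2.7))
    M=np.array(r.camera_info(c)["cam_to_world"])
    for n in["pusher","pusher_grip","pusher_flange","pusher_key","tube_mouth","keyway_mouth"]:
        o=r.spot_point(c,n)
        print(c,n,[(round(x["score"],2),(M@np.r_[x["position"],1])[:3].round(4)) for x in o[:2]])
E
python3 m4.py
```

```text
12.0083 [ 0.4489 -0.0402  0.4998] [-0.0001  0.613   0.7901 -0.0002] [-0.3061  0.5722 -0.9434]
side pusher [(0.6, array([ 0.4477, -0.0411,  0.2268])), (0.49, array([ 0.4466, -0.0413, -0.0007]))]
side pusher_grip [(0.73, array([ 0.4519, -0.0372,  0.3367]))]
side pusher_flange [(0.67, array([ 0.4483, -0.0395,  0.3066]))]
side pusher_key [(0.6, array([ 0.4434, -0.0103,  0.2494]))]
side tube_mouth [(0.63, array([ 0.4468, -0.0383,  0.1926])), (0.49, array([ 0.5122, -0.3545, -0.0022]))]
side keyway_mouth [(0.56, array([ 0.4426, -0.0149,  0.1909]))]
top pusher [(0.91, array([ 0.4512, -0.0373,  0.2283]))]
top pusher_grip [(0.56, array([ 0.4514, -0.043 ,  0.3399]))]
top pusher_flange [(0.62, array([ 0.4508, -0.0432,  0.3116]))]
top pusher_key [(0.72, array([ 0.5202, -0.3145,  0.1264]))]
top tube_mouth [(0.77, array([ 0.452 , -0.0422,  0.1962]))]
top keyway_mouth [(0.73, array([ 0.4415, -0.0114,  0.1949]))]
```

View pics/side4.png

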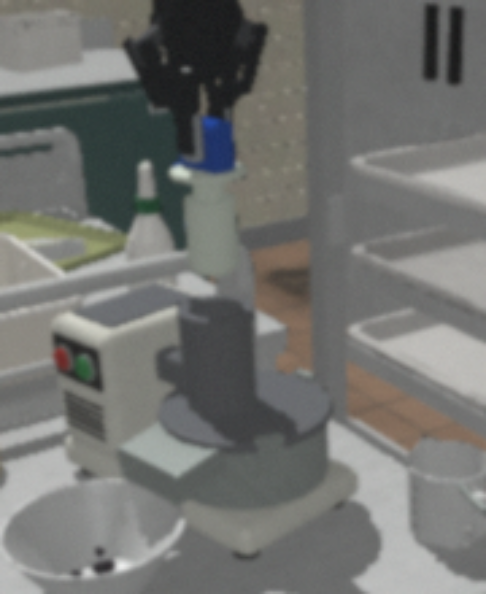

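View pics/top4.png

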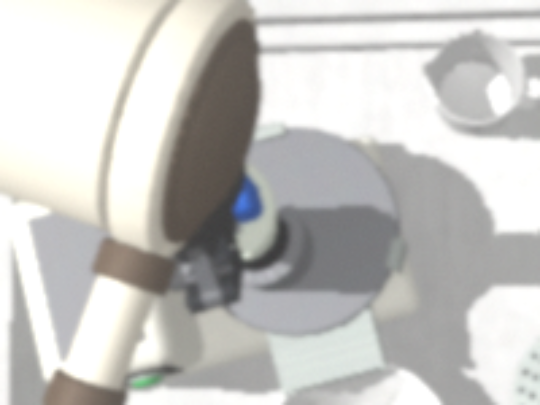

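Run:
```python
import numpy as np
from scipy.optimize import least_squares
np.set_printoptions(precision=4,suppress=True)
P=np.load("pics/sideP4.npy");X,Y,Z=P[...,0],P[...,1],P[...,2]
near=np.hypot(X-.447,Y+.04)<.05
def fit(m,rad,free=False):
    R=P[m]
    f=(lambda a:np.hypot(R[:,0]-a[0],R[:,1]-a[1])-(a[2] if free else rad))
    s=least_squares(f,[.447,-.04,rad],loss="soft_l1",f_scale=.001); return s.x,len(R)
for lo,hi in((.243,.268),(.268,.292),(.243,.292)): print("cyl",fit(near&(Z>lo)&(Z<hi)&(Y<-.03),.022),fit(near&(Z>lo)&(Z<hi)&(Y<-.03),.022,1))
P0=np.load("pics/sideP.npy")
for lo,hi in((.13,.16),(.16,.185)): print("tube",fit(near&(Z>lo)&(Z<hi)&(Y<-.04),.033),fit(near&(Z>lo)&(Z<hi)&(Y<-.04),.033,1))
P=P0
X,Y,Z=P[...,0],P[...,1],P[...,2]
R=P[(np.hypot(X-.447,Y+.04)<.036)&(Z>.188)]
print(R.min(0),R.max(0))
```

```text
cyl (array([ 0.4485, -0.0392,  0.022 ]), 204) (array([ 0.4482, -0.0398,  0.0215]), 204)
cyl (array([ 0.4488, -0.0389,  0.022 ]), 234) (array([ 0.448 , -0.0405,  0.0206]), 234)
cyl (array([ 0.4486, -0.0391,  0.022 ]), 438) (array([ 0.4481, -0.0402,  0.021 ]), 438)
tube (array([ 0.4481, -0.0374,  0.033 ]), 288) (array([ 0.4472, -0.0396,  0.031 ]), 288)
tube (array([ 0.4479, -0.0376,  0.033 ]), 235) (array([ 0.4472, -0.0395,  0.0313]), 235)
[ 0.4121 -0.0749  0.1881] [ 0.4823 -0.0047  0.1953]
```

```bash
cat > m5.py <<'E'
from h import *
def rep(): 
    f=np.array(r.read_force()); print(r.read_t(),r.read_tcp_pos(),f,r.read_ft_torque(),r.read_gripper_width()); return f
x,y=.4482,-.0394
for z in(.470,.460,.450,.443):
    r.move_linear([x,y,z],speed=.08); f=rep()
    if np.linalg.norm(f)>10: break
for c,(u0,v0,u1,v1) in(("side",(170,60,350,280)),):
    p,d=r.read_camera(c)
    cv2.imwrite(f"pics/{c}5.png",cv2.resize(np.clip(p[v0:v1,u0:u1,::-1]*1.6,0,255).astype(np.uint8),None,fx=2.7,fy=2.7))
E
python3 m5.py
```

```text
13.2333 [ 0.4481 -0.0394  0.4695] [ 0.0983  0.9269 -1.7711] [-0.0091  0.0281 -0.0137] 0.02299409925387929
13.5083 [ 0.4481 -0.0394  0.4595] [ 0.0074  0.0832 -1.3513] [0.0152 0.009  0.004 ] 0.0227437296857435
13.7833 [ 0.4481 -0.0393  0.4493] [ 0.4992 -1.0974 -2.1375] [0.0087 0.0532 0.0152] 0.022941092692825626
14.0333 [ 0.4481 -0.0394  0.4425] [-0.5789 -0.5747 -1.5519] [ 0.0529 -0.0411 -0.014 ] 0.02303435736222758
```

View pics/side5.png

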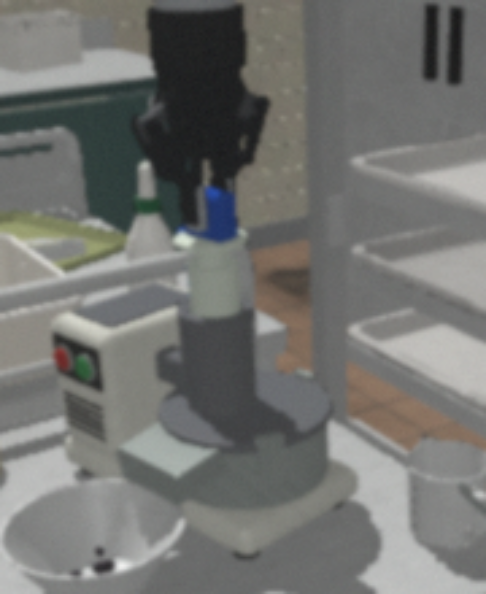

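```bash
cat > m6.py <<'E'
from h import *
def rep(): 
    f=np.array(r.read_force()); print(r.read_t(),r.read_tcp_pos(),f,r.read_ft_torque(),r.read_gripper_width()); return f
x,y=.4482,-.0394
for z in(.439,.436,.430,.420,.410,.400):
    r.move_linear([x,y,z],speed=.05); f=rep()
    if f[2]>4 or np.linalg.norm(f)>9: break
for c,(u0,v0,u1,v1) in(("side",(170,60,350,280)),):
    p,d=r.read_camera(c)
    cv2.imwrite(f"pics/{c}6.png",cv2.resize(np.clip(p[v0:v1,u0:u1,::-1]*1.6,0,255).astype(np.uint8),None,fx=2.7,fy=2.7))
E
python3 m6.py
```

```text
14.3333 [ 0.4481 -0.0394  0.4387] [-0.5627 -0.7346 -2.5394] [-0.0002 -0.0317 -0.0361] 0.02313940988804607
14.5833 [ 0.4481 -0.0394  0.4358] [-0.719  -0.0115 -1.902 ] [-0.0325  0.0166 -0.0213] 0.02325418840170006
14.85 [ 0.4481 -0.0393  0.4294] [ 0.045  -0.1229 -2.0437] [-0.0493 -0.0268 -0.0107] 0.022894721691550952
15.2 [ 0.4481 -0.0393  0.4194] [-0.2906 -0.3648 -1.6515] [ 0.0395  0.0467 -0.0536] 0.023072838935622553
15.55 [ 0.4481 -0.0393  0.4095] [ 0.2877  1.4598 -1.1746] [-0.0046 -0.0172 -0.0486] 0.022975908830684618
15.9 [ 0.4481 -0.0393  0.3995] [-0.0515 -0.1942 -2.5489] [ 0.0524  0.0023 -0.034 ] 0.02278271683335177
```

View pics/side6.png

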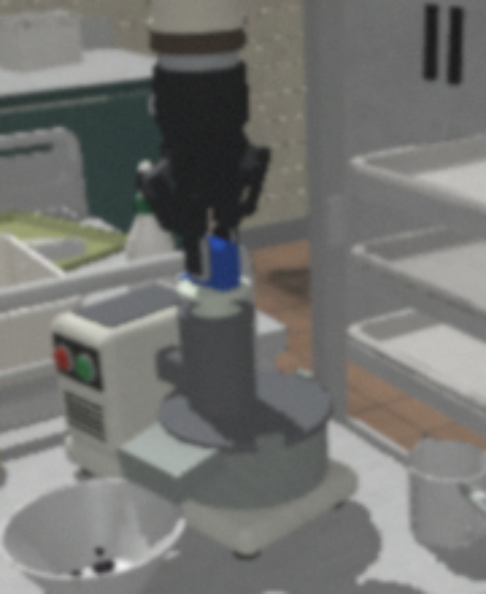

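```bash
cat > m7.py <<'E'
from h import *
def rep(): 
    f=np.array(r.read_force()); print(z,r.read_t(),r.read_tcp_pos(),f,r.read_ft_torque()); return f
r.close_gripper(squeeze=100)
x,y=.4482,-.0394
for z in np.r_[.394:.376:-.002]:
    r.move_linear([x,y,z],speed=.04); r.hold(.1); f=rep()
    if f[2]>22 : break
for c,(u0,v0,u1,v1) in(("side",(170,60,350,280)),):
    p,d=r.read_camera(c)
    cv2.imwrite(f"pics/{c}7.png",cv2.resize(np.clip(p[v0:v1,u0:u1,::-1]*1.6,0,255).astype(np.uint8),None,fx=2.7,fy=2.7))
E
python3 m7.py
```

```text
0.394 16.5667 [ 0.4485 -0.0396  0.3948] [ 1.6713 -1.6127  2.8092] [-0.1404 -0.4378 -0.0805]
0.392 16.9167 [ 0.4485 -0.0395  0.3925] [ 2.6535 -1.3114  2.8968] [-0.1782 -0.7856 -0.0486]
0.39 17.2667 [ 0.4484 -0.0395  0.3904] [ 4.5163 -1.6976  4.8245] [-0.2884 -0.9743 -0.1677]
0.388 17.6167 [ 0.4484 -0.0395  0.3884] [ 3.8019 -2.3211  5.1598] [-0.3014 -0.9316 -0.0945]
0.386 17.9667 [ 0.4484 -0.0395  0.3866] [ 3.8252 -1.2087  6.7586] [-0.2254 -0.8623 -0.081 ]
0.384 18.3167 [ 0.4484 -0.0395  0.3848] [ 3.4943 -2.3203  6.8634] [-0.1972 -0.7377 -0.1085]
0.382 18.6667 [ 0.4485 -0.0395  0.3843] [-0.0923 -1.1144 15.6157] [-0.0695  0.097  -0.0595]
0.38 19.0167 [ 0.4486 -0.0395  0.3843] [-4.5343  1.5064 28.1249] [ 0.2656  1.1871 -0.1052]
```

View pics/side7.png

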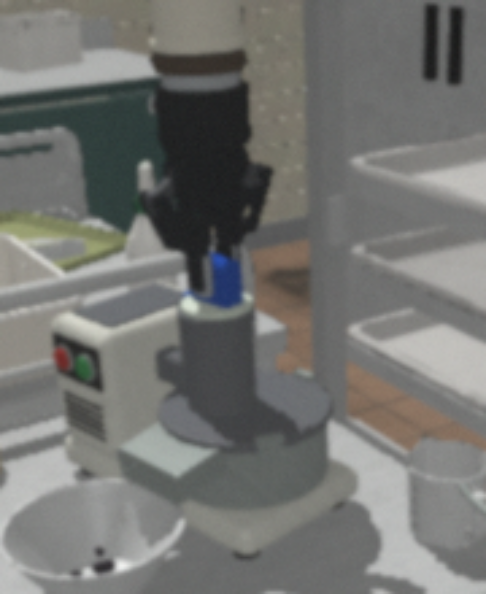

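```bash
cat > m8.py <<'E'
from h import *
for i in range(2):
    r.hold(.5); print(r.read_t(),r.read_tcp_pos(),r.read_force(),r.read_ft_torque(),r.read_gripper_width())
p,d,P=cloud("side"); X,Y,Z=P[...,0],P[...,1],P[...,2]
fl=P[(np.hypot(X-.447,Y+.04)<.033)&(Z>.185)&(Z<.206)&(p.min(-1)>110)]
print("flange pts z",len(fl),np.percentile(fl[:,2],[10,50,90]) if len(fl) else None)
M=np.array(r.camera_info("side")["cam_to_world"])
for n in("pusher_flange","tube_mouth","pusher","cup","grating_disc"):
    print(n,[(round(x["score"],2),(M@np.r_[x["position"],1])[:3].round(4)) for x in r.spot_point("side",n)[:1]])
E
python3 m8.py
```

```text
19.5667 [ 0.4486 -0.0395  0.3843] [-5.3148  1.0633 27.4267] [ 0.2679  1.1241 -0.1247] 0.022776368247318407
20.0667 [ 0.4486 -0.0395  0.3843] [-6.6994  1.7274 27.4922] [ 0.1946  1.0751 -0.1432] 0.022613167241003287
flange pts z 25 [0.199  0.1997 0.2006]
pusher_flange [(0.93, array([ 0.448 , -0.0375,  0.1932]))]
tube_mouth [(0.72, array([ 0.4516, -0.0374,  0.195 ]))]
pusher []
cup [(0.66, array([ 0.5832, -0.2024, -0.0048]))]
grating_disc [(0.86, array([ 0.334 , -0.2841,  0.002 ]))]
```

```bash
python3 -c "
from h import *
print(r.sign_off())"
```

```text
the job is handed in; nothing more can be done
None
```

The pusher is fully home in the feed tube. It is still gripped by its blue bar and held down with about 27 N. I handed the job in at about 20 s of the 48 s allowed.

**What I did:** I gripped the bar, lifted it 6.5 mm, slid it 92 mm out of the fork's open end, then lifted it clear. I turned it about 65° above the tube, before the foot went in rather than after. The key then dropped into the keyway with no contact and no search.

**Seating:** Contact with the plunger began where expected, and the push rose to about 7 N. The arm then stopped hard at TCP z = 0.3843 m, the height I had predicted for the flange on the rim. It held there, steady over the next second, with the bar still gripped (gripper width 23 mm).

**Last checks:**
- **Interlock:** there is no direct reading of it. That it is pressed is inferred from the force rise and the hard stop.
- **Flange:** the side camera put the flange top at about 0.200 m against 0.202 m expected, which is within that camera's offset.
- **Disc and cup:** the disc measured where it was at the start, and the cup about where it was first seen. Neither was touched.
- **Disagreement:** the two cameras differed by about 4 mm in absolute position. I aimed between them, then matched the pusher to the tube within the side camera's view.
- **Missed detection:** the network did not find the pusher's origin in the last picture. It did find the flange, at the rim.

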